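Find the pump lever's stroke and clip in the stroke pin

ROBOT

A 7-joint arm with a two-finger parallel gripper is mounted at the origin on the work surface. World frame = base frame: x ahead of the robot, y to its left, z up, the work surface at z = 0. Lengths are in m, angles in rad, forces in N, time in s.
With the tool pointing down it reaches from about 0.375 to 0.925 m from the base axis. Payload 3.1 kg.
Tool frame: the origin (TCP) lies on the front face of the gripper's body, between the roots of the fingers; the fingertips stand 73 mm ahead of it and the grasp point (between the pads) lies 54 mm ahead of it; z points along the fingers, y is the line along which they close (so a half turn about z gives the same grasp; the last joint's range is limited). The gripper opens to 85 mm and grips with 20 to 120 N. Pads are 22 mm wide; open, the fingers measure 114 mm over their backs; the gripper's body (76 mm by 85 mm) begins 54 mm behind the grasp point. The pads swing forward as they close: fully open they stand 13 mm farther back than shut.
Start: joints at [-0.098, 0.383, 0.044, 1.598, -0.018, 1.161, -0.05], TCP at [0.65, 0, 0.304] pointing down, gripper open.
Joint ranges: [-2.61, 2.61], [-0.41, 2.15], [-1.48, 1.57], [0, 2.5], [-1.57, 4.71], [0.05, 1.97], [-2.85, 2.85]. Speed limits (rad/s): [2.79, 2.79, 3.14, 3.14, 3.14, 3.14, 3.14].

INTERFACE

Orientations are given as a unit quaternion [x, y, z, w].
In Python, from bench import bot gives the robot as it stands.
- The arm moves only by the tool send_rows, never from a script. Its argument "targets" is a list of rows, each a list of 2 entries, a list of its own where there are three numbers: the shift along the tool's x, y, z scaled (see below), then the turn about the tool's z scaled (see below). In form: [[[x, y, z], spin], ...]. A call has exactly 8 rows; each row shifts and turns the commanded pose from where the row before left it, along the tool's axes as they then stand; what a row does not reach is not made up. The controller multiplies each number of a shift by 0.03 m and each number of a turn by 6 degrees. A row lasts 1/10 s, in which the tool goes at most 50 mm and 8.59 degrees, less where a joint would pass 70% of its speed; a pose out of reach is approached as far as the arm can. A call with a number of a shift or a turn outside -1 to 1 is refused whole. A call with a gripper value outside its range is refused whole. "claw" is the opening, from -1 (shut) to 1 (fully open), set as the call begins (left out, the last holds). The fingers move at their own pace and stop on an object; the grip force is fixed at half the most. Time passes only in rows, so rows that do not move let the fingers close, or fill a call up. It gives the time, the measured TCP pose, the force, the opening and the grip force at its end, in the units of the state.
- bot.get_obs(): the state, without advancing time (a new reading comes with each control period).
- bot.camera(name): name is "scene" or "side" or "wrist"; returns the picture (400x640x3 uint8, red, green, blue); there is no depth.
- bot.get_calibration(name): a dict with "fx", "fy", "cx", "cy" (pixels), "cam_to_world" (4x4, takes a point from camera to world coordinates). Camera axes: x right, y down, z forward; pixel columns grow to the right and rows downward; lengths in m; the calibration is good to about 2 mm. A picture is of the moment at which its call begins: read the wrist's pose just before it. get_calibration takes no time and is no camera call; for the wrist camera it gives the pose at the moment of the call.
- bot.sign_off(): hands the job in; it is judged then, once.
The state is a dict: "t": time; "joints": joint angles; "qd": joint speeds; "joint_torque": joint torques, N m; "tool_pos": TCP position; "eef_rot": TCP orientation; "ft_force": force on the tool from outside, world axes, zero at the start; "moment": the same for the moment, N m; "opening": finger opening in m; "grasp_force": force on a finger pad.
Only numpy, scipy, OpenCV 4.12 (cv2) and the standard library are available. Lean on these libraries where they do the work, as an engineer would, in place of code of your own. Each camera call takes 0.05 s, during which the arm holds its last target. There are 200 camera calls.

TASK

Press the dosing pump's lever down by its black pad until the resistance clearly firms up (about 10 N there, do not force it), let it spring back, and note at which of the three long scale marks the pointer was left. Then press the steel stroke pin from its rest down into the spring clips in line with that mark until they snap around it and it sits fully home, and leave it there. Do not touch the pointer, and do not push aside or knock over the jars, bottle and beaker.

Things in the scene. Friction and masses are not known exactly. Their poses are not given: they have to be found in the camera images.
- pump: Hand-lever dosing pump fixed to the table, grey base plate 20 mm thick. Origin on the table; x from the lever's pad end to its pivot, y to the lever's side, z up. In mm: plate x -110..140, y +-155; white lever housing x 20..140, y 80..130, 85 high; pivot at x 100, y 105, z 115, cheeks 130 high; rear housing x 90..136, y -150..40, 54 high (knobs 70); aluminium scale bed x 50..76, 48 high.
- lever (a joint): Pump lever, rad: 0 at rest (leaning up 0.25 rad), grows as its free end is pressed down. A soft return spring resists with 0.5 to 2.5 N at the pad; at a hidden stop near 0.14, 0.28 or 0.42 rad (24, 48, 71 mm at the pad; differs every time) it firms up (3 to 5 N per mm). Over 4 N on the pad for 0.15 s counts as firm; about 10 N is right, over 40 N is forcing. Let go, it springs back to 0.
- pad_top (a point): Black plastic pad at the lever's free end, 44 x 36 x 14 mm: centre of the pad's top face, about 165 mm above the table at rest and about 95 mm at the longest stroke. It lies 170 mm from the pivot and swings down in an arc in the pump's x-z plane; its axes are the pump's at rest.
- pointer (a joint): Slide position (m) of the friction pointer along the scale, towards the pump's -y; 0 is home. The pressed lever pushes it on by 0.429 m per rad (hidden linkage); it stays at its farthest place when the lever springs back. It starts at an old place between 0 and 0.03. A firm press leaves it near 0.06, 0.12 or 0.18, to a few mm: the long marks, in line with clip1, clip2 and clip3.
- flag_top (a point): Middle of the top of the pointer's black flag on the scale bed: 34 mm along pump x, 8 mm wide, 55 mm above the table, with a 12 mm nub up to 64 mm; at pump x = 63 mm. The robot must not touch it.
- clip1 (a point): Seat centre nearest the lever, at pump x -30, y 0, z 62 mm: place of the pin's centre when home, pin along the pump's x (point axes: the pump's). Two spring clips, 12 mm wide, stand 40 mm before and behind it, 68 mm free between. Each has two steel fingers, lips 14 mm apart 7 mm above the centre, mouth 32 mm wide 20 mm above. The pin meets the lips 14 mm above home; about 10 N snaps it in.
- clip2 (a point): Same for the middle clips (pump y = -60 mm).
- clip3 (a point): Same for the clips farthest from the lever (pump y = -120 mm).
- pin_center (a point): Centre of the stroke pin: plain steel round bar 18 mm in diameter, 120 mm long, 0.14 to 0.28 kg, with a darker grip band 30 mm long round its middle; axis along the point's x, both ends alike. It starts lying level in the pin rest, centre 40 mm above the table.
- rest: Grey pin rest, base 100 x 50 x 8 mm on the table, fixed, origin under its centre, the pin along its x. Two slotted posts 12 mm thick, 39 mm high at x = +-42 mm; between them the pin is free all round (31 mm above the table underneath).
- honey_tall: Amber honey jar, 58 mm wide, 85 mm high, loose bystander (origin under its centre).
- white_bottle: White bottle, 66 mm wide, 150 mm high, loose bystander.
- honey_small: Small amber jar, 46 mm wide, 60 mm high, loose bystander standing between the places of the rest, tall jar and bottle.
- honey_side: Second amber jar 58 mm wide, 85 mm high, loose bystander to the left.
- beaker: Clear beaker 64 mm wide, 80 mm high, loose bystander to the left.
Mind the look-alikes: they are no part of the job. Of the things shaped like the part that bears pin_center, the bare steel one is meant.

How it is judged:
By the outcome, as a careful person would: the job done as asked, in the order asked, and still so for the second after the job is handed in, with the robot touching nothing.
It also fails if it takes over 72 s, if anything falls off the work surface, if the arm or the gripper's body presses on something with over 40 N, if the wrist force passes 120 N, or if a joint passes its speed limit or range.

## Working session

There is one attempt and no reset: what is moved stays moved. The work goes in short steps, Python scripts to look and compute and a tool call to move; the robot and the scene stay as the last step left them, time stands still between calls to the robot, and variables do not carry over. Pictures are saved under pics/ and viewed, at most 10 in all, crops included, and the job is handed in when it is done.

Besides the shell and the picture viewer there is one more tool, called after "Emit:" in YAML: its name, and indented under it one key for each argument. send_rows: Moves the arm, as the interface text tells. Its arguments: {"type":"object","properties":{"targets":{"type":"array"},"claw":{"type":"number"}},"required":["targets"]}

```bash
mkdir -p pics; ls; python3 - <<'E'
from bench import bot
import cv2
o=bot.get_obs();print(o)
for n in("scene","side"):
    im=bot.camera(n);cv2.imwrite(f"pics/{n}0.png",im[:,:,::-1]);c=bot.get_calibration(n);print(n,c)
E
```

```text
pics
{'t': 0.0, 'joints': array([-0.09779351,  0.38386889,  0.04383435,  1.59961192, -0.01788606,
        1.16117451, -0.04989612]), 'qd': array([-0.00033945, -0.0009183 ,  0.00190036,  0.00276085, -0.00077378,
       -0.00182078, -0.00079087]), 'joint_torque': array([-8.41360106e-04, -4.33466363e+01,  1.02427706e+00, -2.49513745e+01,
        1.06121189e-02,  1.12996699e-02, -5.17373280e-06]), 'tool_pos': array([ 6.49237699e-01, -4.17464411e-06,  3.02447427e-01]), 'eef_rot': array([ 0.70707726,  0.70713505, -0.00099829, -0.00088657]), 'ft_force': array([-0.10472932,  0.14463611,  0.25026695]), 'moment': array([ 0.02809958,  0.05146782, -0.01720694]), 'grasp_force': 0.0, 'opening': 0.08514564244389394}
scene {'fx': 434.6661451555965, 'fy': 434.6661451555965, 'cx': 323.10740804220956, 'cy': 201.84083072511774, 'cam_to_world': array([[ 0.25797359,  0.60227442, -0.75545691,  1.41060471],
       [ 0.96614869, -0.15877661,  0.20333887, -0.20863569],
       [ 0.00251691, -0.78233977, -0.62284682,  0.89570636],
       [ 0.        ,  0.        ,  0.        ,  1.        ]])}
side {'fx': 453.1890861986773, 'fy': 453.1890861986773, 'cx': 318.42890854202096, 'cy': 195.9080014716961, 'cam_to_world': array([[ 0.99723011, -0.06545402,  0.03532522,  0.41495684],
       [-0.07173397, -0.72087244,  0.68934546, -1.03054209],
       [-0.01965545, -0.68997007, -0.72357098,  1.25082944],
       [ 0.        ,  0.        ,  0.        ,  1.        ]])}
```

View pics/scene0.png

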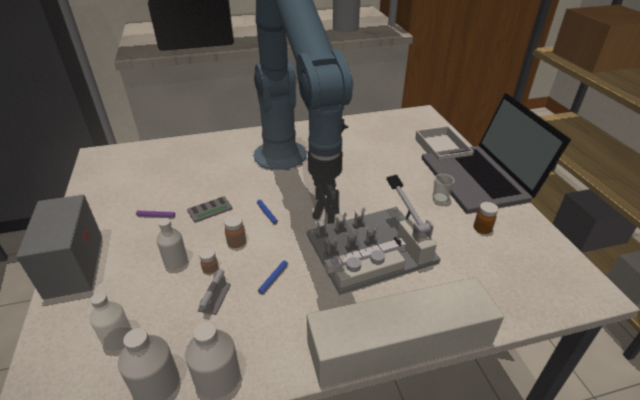

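View pics/side0.png

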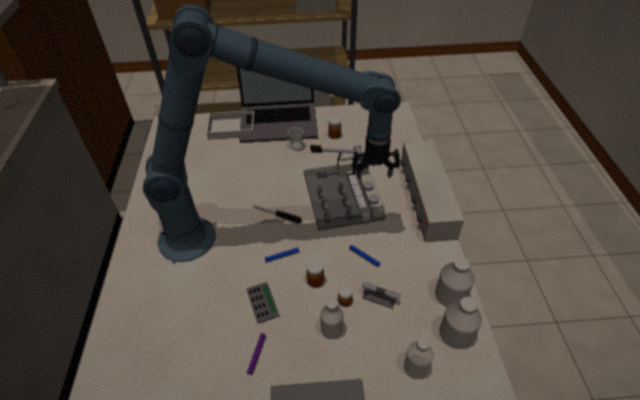

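The scene view shows the pump around (375,245), with the lever pad at (394,182) and the rest holding the pin at (213,292). The blue bars at (267,211) and (273,277) and the purple one at (155,214) look like the pin but lie flat on the table. I'll enlarge to confirm.

```bash
python3 - <<'E'
import cv2,numpy as np
s=cv2.imread("pics/scene0.png");d=cv2.imread("pics/side0.png")
def c(im,x,y,w,h,W,H):
    r=cv2.resize(im[y:y+h,x:x+w],(W,H),interpolation=cv2.INTER_CUBIC)
    r=np.clip(r*1.5,0,255).astype(np.uint8); k=W/w
    for i in range((x+9)//10*10,x+w,10): 
        cv2.line(r,(int((i-x)*k),0),(int((i-x)*k),6 if i%50 else 15),(0,255,0),1)
    for i in range((y+9)//10*10,y+h,10): cv2.line(r,(0,int((i-y)*k)),(6 if i%50 else 15,int((i-y)*k)),(0,255,0),1)
    return r
a=np.hstack([c(s,300,170,160,120,400,300),c(s,180,255,80,60,400,300)])
b=np.hstack([c(d,290,130,160,120,400,300),c(d,340,262,80,60,400,300)])
cv2.imwrite("pics/crop0.png",np.vstack([a,b]))
E
```

```text
(no output)
```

View pics/crop0.png

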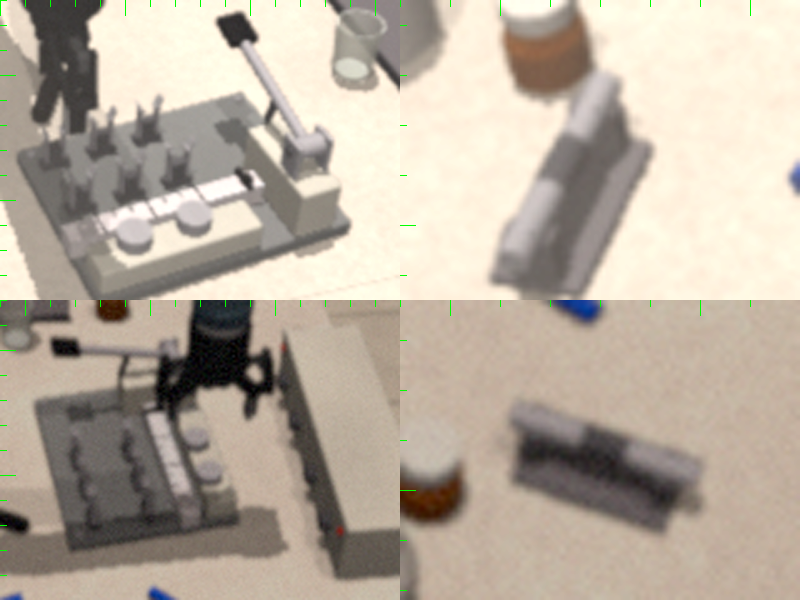

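Crops confirm it. The bare steel pin with the dark grip band sits in the grey rest, centred at scene (211,287) and side (382,290). The blue and purple bars are just pens. Scene plate corners are (308,232), (396,208), (439,260), (340,289), and the pad is at (395,181). The flag is at scene (397,241).

```bash
cat > h.py <<'E'
from bench import bot
import numpy as np, cv2
from scipy.optimize import least_squares
def proj(c,p):
    T=np.linalg.inv(c["cam_to_world"]);q=np.asarray(p,float)@T[:3,:3].T+T[:3,3]
    return np.c_[c["fx"]*q[:,0]/q[:,2]+c["cx"],c["fy"]*q[:,1]/q[:,2]+c["cy"]]
def world(m,l):
    x,y,a=m;l=np.asarray(l,float);c,s=np.cos(a),np.sin(a)
    return np.c_[x+c*l[:,0]-s*l[:,1],y+s*l[:,0]+c*l[:,1],l[:,2]]
def onplane(c,u,z):
    R=c["cam_to_world"];d=R[:3,:3]@[(u[0]-c["cx"])/c["fx"],(u[1]-c["cy"])/c["fy"],1];k=(z-R[2,3])/d[2]
    return R[:3,3]+k*d
def fit(obs,x0):
    # obs: list of (cal, local pts, pixels)
    f=lambda m:np.concatenate([(proj(c,world(m,l))-np.array(u)).ravel() for c,l,u in obs])
    r=least_squares(f,x0,loss="soft_l1",f_scale=2);return r.x,f(r.x).reshape(-1,2)
E
python3 - <<'E'
from h import *
S=bot.get_calibration("scene");D=bot.get_calibration("side")
np.set_printoptions(precision=4,suppress=True)
pl=[[-.11,-.155,.02],[-.11,.155,.02],[.14,.155,.02],[.14,-.155,.02]]
pad=[[.1-.17*np.cos(.25),.105,.165]]
m,e=fit([(S,pl+pad,[[308,232],[396,208],[439.2,260],[340,289],[394.8,181.2]]),
 (D,[pl[1],pl[0],pl[3]]+pad,[[305.2,170.8],[318,229.2],[385.2,218.8],[316,148.8]])],[.65,.1,0]);print("pump",m);print(e)
print("pad",world(m,pad),"clips",world(m,[[-.03,0,.062],[-.03,-.06,.062],[-.03,-.12,.062]]))
pc=[[-.06,0,.049],[.06,0,.049],[0,0,.049]]
for us,ud in [([[220,270],[203,305],[211.4,286.6]],[[363,283.6],[400,295],[381.6,290]])]:
    m,e=fit([(S,pc,us),(D,pc,ud)],[.8,-.3,0]);print("pin",m);print(e)
for n,u in dict(tall=(235,243),small=(209,270),bott=(173,263),beak=(442,198),side=(485,229)).items(): print(n,onplane(S,u,0))
E
```

```text
pump [0.5567 0.1554 0.1087]
[[-3.2963 -2.2139]
 [ 0.3445 -1.6375]
 [ 0.7403 -0.5814]
 [-3.1996  1.836 ]
 [-0.793  -0.7239]
 [-0.709  -2.2737]
 [ 0.4481 -1.8197]
 [ 1.9138 -1.9526]
 [ 1.1013 -1.7198]]
pad [[0.481  0.2527 0.165 ]] clips [[0.5268 0.1521 0.062 ]
 [0.5334 0.0925 0.062 ]
 [0.5399 0.0328 0.062 ]]
pin [ 0.6395 -0.2925 -0.4263]
[[-0.7728 -1.5911]
 [-1.1742 -0.0962]
 [-0.5048 -0.717 ]
 [ 0.1584 -0.9582]
 [ 1.3381 -0.9779]
 [ 0.4392 -1.7303]]
tall [ 0.4465 -0.2183 -0.    ]
small [ 0.5358 -0.2989  0.    ]
bott [ 0.4832 -0.395   0.    ]
beak [ 0.4058  0.4742 -0.    ]
side [0.5804 0.5301 0.    ]
```

Emit:
send_rows:
  targets:
    - [[1,-0.7,0],0]
    - [[1,-0.7,0],0]
    - [[1,-0.7,0],0]
    - [[1,-0.7,0],0]
    - [[1,-0.7,0],0]
    - [[1,-0.7,0],0]
    - [[1,-0.7,0],0]
    - [[0.4,-0.7,0],0]
  claw: -1

```text
t: 0.9
tool_pos: [0.4799, 0.2258, 0.3035]
eef_rot: [0.705, 0.709, 0.0, -0.001]
ft_force: [-0.1, 0.3, -0.3]
opening: 0.0002
grasp_force: 0.0
```

```bash
python3 - <<'E'
from h import *
o=bot.get_obs();print(o["t"],o["tool_pos"],o["eef_rot"],o["ft_force"],o["opening"])
c=bot.get_calibration("wrist");im=bot.camera("wrist");cv2.imwrite("pics/w1.png",im[:,:,::-1]);print(c)
S=bot.get_calibration("scene");cv2.imwrite("pics/s1.png",bot.camera("scene")[:,:,::-1])
import pickle;pickle.dump(c,open("w1.pkl","wb"))
E
```

```text
0.9 [0.47987755 0.22576959 0.30350519] [ 7.05329567e-01  7.08878964e-01  2.32869995e-04 -8.73704983e-04] [-0.09197265  0.32029486 -0.28582714] 0.00019693253693211745
{'fx': 275.409853424787, 'fy': 275.409853424787, 'cx': 319.1340822549032, 'cy': 200.70401770744363, 'cam_to_world': array([[ 9.99990947e-01,  4.25445457e-03, -7.23785892e-05,
         4.79895103e-01],
       [ 4.08920994e-03, -9.65575684e-01, -2.60090133e-01,
         2.91971346e-01],
       [-1.17642866e-03,  2.60087482e-01, -9.65584340e-01,
         3.74025737e-01],
       [ 0.00000000e+00,  0.00000000e+00,  0.00000000e+00,
         1.00000000e+00]])}
```

View pics/w1.png

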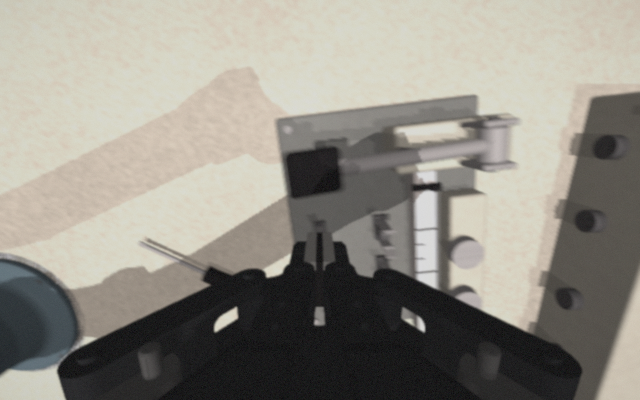

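The wrist view shows the pad centre at (314,172), and the upper plate corners at (278,120) and (476,97). The pointer's flag is at (426,187), near its home end.

```bash
python3 - <<'E'
from h import *
import pickle
W=pickle.load(open("w1.pkl","rb"));S=bot.get_calibration("scene");D=bot.get_calibration("side")
np.set_printoptions(precision=4,suppress=True)
pl=[[-.11,-.155,.02],[-.11,.155,.02],[.14,.155,.02],[.14,-.155,.02]]
pad=[[.1-.17*np.cos(.25),.105,.165]]
m,e=fit([(W,[pl[1],pl[2]]+pad,[[278,120],[476.5,97],[314,172]])],[.55,.15,0.1]);print("pumpW",m,e.ravel())
print("pad",world(m,pad),onplane(W,(314,172),.165))
m,e=fit([(W,[pl[1],pl[2]]+pad,[[278,120],[476.5,97],[314,172]]),(S,pl,[[308,232],[396,208],[439.2,260],[340,289]]),
 (D,[pl[1],pl[0],pl[3]],[[305.2,170.8],[318,229.2],[385.2,218.8]])],[.65,.1,0]);print("pump",m,e)
E
```

```text
pumpW [0.5509 0.1591 0.1029] [-2.6024 -2.0503  4.0474 -0.3714 -0.153   1.9698]
pad [[0.4757 0.2569 0.165 ]] [0.4759 0.2584 0.165 ]
pump [0.5524 0.1586 0.1114] [[-2.2881 -0.7737]
 [ 4.2121 -0.8988]
 [ 0.7761  3.3693]
 [-2.6097 -3.2069]
 [ 0.6327 -2.6624]
 [ 1.1317 -2.0024]
 [-2.26    0.4194]
 [-1.901  -2.694 ]
 [-0.6845 -2.3992]
 [ 0.6658 -2.6489]]
```

Emit:
send_rows:
  targets:
    - [[0.5,-0.13,0],0]
    - [[0.55,0,0],0]
    - [[0,0,0.5],0]
    - [[0,0,0.5],0]
    - [[0,0,0.5],0]
    - [[0,0,0.2],0]
    - [[0,0,0.1],0]
    - [[0,0,0.1],0]

```text
t: 1.8
tool_pos: [0.4787, 0.2537, 0.2471]
eef_rot: [0.707, 0.707, 0.0, 0.0]
ft_force: [-0.1, -0.5, -0.0]
opening: 0.0002
grasp_force: 0.0
```

Emit:
send_rows:
  targets:
    - [[0.12,-0.08,0.1],0]
    - [[0,0,0.1],0]
    - [[0,0,0.1],0]
    - [[0,0,0.1],0]
    - [[0,0,0.1],0]
    - [[0,0,0.1],0]
    - [[0,0,0.1],0]
    - [[0,0,0],0]

```text
t: 2.6
tool_pos: [0.4756, 0.257, 0.2253]
eef_rot: [0.707, 0.707, -0.0, -0.0]
ft_force: [1.2, -0.2, 1.0]
opening: 0.0002
grasp_force: 0.3
```

Emit:
send_rows:
  targets:
    - [[0,0,0.06],0]
    - [[0,0,0.06],0]
    - [[0,0,0.06],0]
    - [[0,0,0.06],0]
    - [[0,0,0.05],0]
    - [[0,0,0.05],0]
    - [[0,0,0.05],0]
    - [[0,0,0],0]

```text
t: 3.4
tool_pos: [0.4757, 0.2571, 0.2139]
eef_rot: [0.707, 0.707, -0.0, -0.0]
ft_force: [-1.4, -0.4, 1.1]
opening: 0.0001
grasp_force: 0.4
```

Emit:
send_rows:
  targets:
    - [[0,0,0.05],0]
    - [[0,0,0.05],0]
    - [[0,0,0.05],0]
    - [[0,0,0.02],0]
    - [[0,0,0],0]
    - [[0,0,0],0]
    - [[0,0,0],0]
    - [[0,0,0],0]

```text
t: 4.2
tool_pos: [0.4758, 0.2571, 0.2091]
eef_rot: [0.707, 0.707, 0.0, 0.0]
ft_force: [-0.7, 0.1, 0.6]
opening: 0.0
grasp_force: 0.5
```

Emit:
send_rows:
  targets:
    - [[0,0,0.08],0]
    - [[0,0,0.08],0]
    - [[0,0,0.08],0]
    - [[0,0,0.08],0]
    - [[0,0,0.08],0]
    - [[0,0,0.08],0]
    - [[0,0,0.06],0]
    - [[0,0,0],0]

```text
t: 5.0
tool_pos: [0.4755, 0.2571, 0.1927]
eef_rot: [0.707, 0.707, -0.0, -0.0]
ft_force: [-1.4, -0.1, 2.4]
opening: -0.0001
grasp_force: 1.4
```

Emit:
send_rows:
  targets:
    - [[0,0,0.05],0]
    - [[0,0,0.04],0]
    - [[0,0,0.04],0]
    - [[0,0,0.04],0]
    - [[0,0,0],0]
    - [[0,0,0],0]
    - [[0,0,0],0]
    - [[0,0,0],0]

```text
t: 5.8
tool_pos: [0.4757, 0.2572, 0.1898]
eef_rot: [0.707, 0.707, -0.0, -0.0]
ft_force: [-5.7, -2.5, 12.8]
opening: 0.0001
grasp_force: 6.7
```

Firm stop at about 50 mm of stroke, with 12.8 N. Letting it return now.

Emit:
send_rows:
  targets:
    - [[0,0,-0.1],0]
    - [[0,0,-0.3],0]
    - [[0,0,-0.4],0]
    - [[0,0,-0.5],0]
    - [[0,0,-0.6],0]
    - [[0,0,-0.7],0]
    - [[0,0,-0.7],0]
    - [[0,0,-0.5],0]

```text
t: 6.6
tool_pos: [0.4766, 0.2572, 0.3041]
eef_rot: [0.707, 0.707, 0.002, 0.001]
ft_force: [1.1, -0.2, 0.3]
opening: -0.0
grasp_force: 0.0
```

Emit:
send_rows:
  targets:
    - [[-1,0,0],0]
    - [[-1,0,0],0]
    - [[-1,0,0],0]
    - [[-1,0.2,0],0]
    - [[-1,0.2,0],0]
    - [[-0.8,0,0],0]
    - [[0,0,0],0]
    - [[0,0,0],0]
  claw: 1

```text
t: 7.4
tool_pos: [0.4879, 0.0828, 0.3023]
eef_rot: [0.708, 0.707, 0.001, 0.0]
ft_force: [0.1, 0.8, 0.0]
opening: 0.0853
grasp_force: 0.0
```

```bash
python3 - <<'E'
from h import *
import pickle
o=bot.get_obs();print(o["t"],o["tool_pos"],o["eef_rot"],o["ft_force"],o["opening"])
c=bot.get_calibration("wrist");im=bot.camera("wrist")[:,:,::-1].copy();cv2.imwrite("pics/w2.png",im)
pickle.dump(c,open("w2.pkl","wb"))
E
```

```text
7.4 [0.48793322 0.0828258  0.30226457] [7.07686832e-01 7.06526013e-01 5.78228365e-04 8.35291262e-05] [0.14460316 0.83848241 0.03222586] 0.08527694389430583
```

View pics/w2.png

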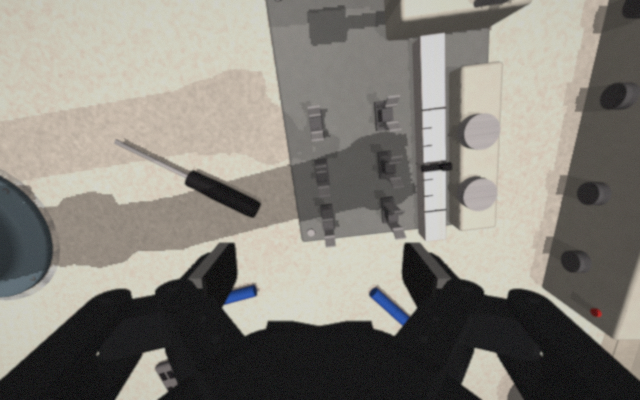

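The flag is at (436,166), at the middle long mark and level with the middle clips at (322,172) and (388,163), so clip2 is the target. I'll enlarge to locate the seat.

```bash
python3 - <<'E'
import cv2,numpy as np
im=cv2.imread("pics/w2.png")[85:250,285:505]
r=np.clip(cv2.resize(im,(792,594),interpolation=cv2.INTER_CUBIC)*1.6,0,255).astype(np.uint8)
for i in range(290,505,10): cv2.line(r,(int((i-285)*3.6),0),(int((i-285)*3.6),6 if i%50 else 15),(0,255,0),1)
for i in range(90,250,10): cv2.line(r,(0,int((i-85)*3.6)),(6 if i%50 else 15,int((i-85)*3.6)),(0,255,0),1)
cv2.imwrite("pics/w2c.png",r)
E
```

```text
(no output)
```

View pics/w2c.png

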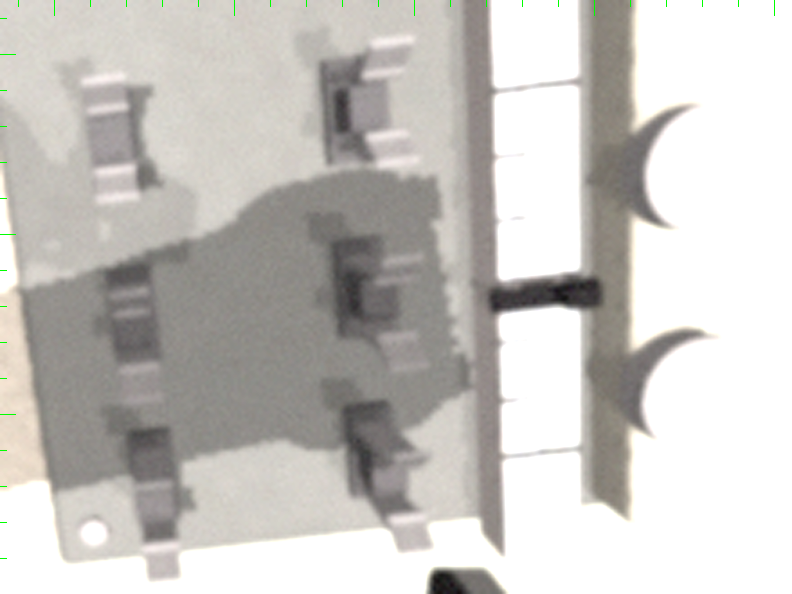

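```bash
python3 - <<'E'
from h import *
import pickle
np.set_printoptions(precision=4,suppress=True)
W=pickle.load(open("w2.pkl","rb"))
P=[];U=[]
def a(x,y,z,u,v): P.append([x/1e3,y/1e3,z/1e3]);U.append([285+u/3.6,85+v/3.6])
for yc,l,r in[(0,((104,77),(118,200)),((392,41),(399,160))),(-60,((128,292),(142,400)),((404,260),(407,367))),(-120,(None,(163,577)),(None,(413,548)))]:
    for xc,q in((-70,l),(10,r)):
        for s,p in zip((16,-16),q):
            if p:a(xc,yc+s,82,*p)
m,e=fit([(W,P,U)],[.553,.158,.11]);print(m);print(e)
np.save("pump.npy",m)
P2=[[-.11,-.155,.02]];print(proj(W,world(m,P2)),285+65/3.6,85+562/3.6)
# flag: pump y
q=onplane(W,(285+546/3.6,85+294/3.6),.055);d=q[:2]-m[:2];c,s=np.cos(m[2]),np.sin(m[2]);print("flag local",c*d[0]+s*d[1],-s*d[0]+c*d[1])
for v,u in((86,540),(455,540)):
    q=onplane(W,(285+u/3.6,85+v/3.6),.048);d=q[:2]-m[:2];print("mark",c*d[0]+s*d[1],-s*d[0]+c*d[1])
print("clip2",world(m,[[-.03,-.06,.062]]))
E
```

```text
[0.5547 0.1602 0.1168]
[[-0.0025  0.3825]
 [-0.0403 -1.3008]
 [-0.0044  0.2566]
 [-0.4205  0.2634]
 [ 0.3718  0.0493]
 [-0.0608 -0.7974]
 [-0.544  -0.1422]
 [-0.007  -0.219 ]
 [ 0.0961  0.5624]
 [ 0.7     0.8501]]
[[301.3324 242.824 ]] 303.05555555555554 241.11111111111111
flag local 0.06259892515779332 -0.06433028402129709
mark 0.06416105545147167 -0.00014503317424046595
mark 0.06294089374765383 -0.12112021026935171
clip2 [[0.5319 0.0971 0.062 ]]
```

The flag measures y = -64 mm in the pump frame, which puts it at the middle mark, so clip2. Next, the pin.

Emit:
send_rows:
  targets:
    - [[-1,0.4,0],0]
    - [[-1,0.4,0],0]
    - [[-1,0.4,0],0]
    - [[-1,0.4,0],0]
    - [[-1,0.4,0],0]
    - [[-1,0.4,0],0]
    - [[-1,0.4,0],0]
    - [[-1,0.4,0],0]
  claw: 0.1

```text
t: 8.25
tool_pos: [0.585, -0.1556, 0.3018]
eef_rot: [0.706, 0.708, 0.001, -0.0]
ft_force: [0.4, -0.2, -0.7]
opening: 0.0469
grasp_force: 0.0
```

Emit:
send_rows:
  targets:
    - [[-1,0.4,0],0]
    - [[-1,0.4,0],0]
    - [[-1,0.4,0],0]
    - [[-1,0.4,0],0]
    - [[-0.5,0.3,0],-1]
    - [[0,0,0],-1]
    - [[0,0,0],-1]
    - [[0,0,0],-1]

```text
t: 9.05
tool_pos: [0.6421, -0.2896, 0.3012]
eef_rot: [0.542, 0.841, 0.001, -0.0]
ft_force: [-0.2, -0.2, 0.1]
opening: 0.0469
grasp_force: 0.0
```

Emit:
send_rows:
  targets:
    - [[0,0,0],-1]
    - [[0,0,0],-1]
    - [[0,0,0],-1]
    - [[0,0,0],-1]
    - [[0,0,0],-1]
    - [[0,0,0],-1]
    - [[0,0,0],-0.9]
    - [[0,0,0],0]

```text
t: 9.85
tool_pos: [0.6419, -0.2896, 0.3015]
eef_rot: [0.212, 0.977, 0.001, 0.0]
ft_force: [0.1, 0.5, 0.2]
opening: 0.047
grasp_force: 0.0
```

```bash
python3 - <<'E'
from h import *
import pickle
o=bot.get_obs();print(o["t"],o["tool_pos"],o["eef_rot"],o["opening"],o["joints"])
c=bot.get_calibration("wrist");im=bot.camera("wrist")[:,:,::-1].copy();cv2.imwrite("pics/w3.png",im)
pickle.dump((c,o),open("w3.pkl","wb"))
E
```

```text
9.85 [ 0.64192953 -0.28962472  0.3015218 ] [2.11536158e-01 9.77369851e-01 7.89904833e-04 6.51161344e-05] 0.04698592616537687 [ 0.35816357  0.48774521  0.01066148  1.45089382 -0.00704845  1.20309982
  1.51461965]
```

View pics/w3.png

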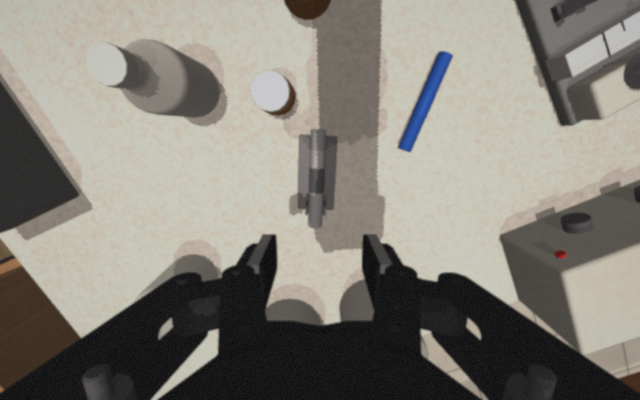

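The pin runs from (318,130) to (316,226) with its band at (317,181), well aligned with the tool.

```bash
python3 - <<'E'
from h import *
import pickle
W,o=pickle.load(open("w3.pkl","rb"))
im=cv2.imread("pics/w3.png")[120:240,280:360];r=np.clip(cv2.resize(im,(400,600),interpolation=cv2.INTER_CUBIC)*1.5,0,255).astype(np.uint8);cv2.imwrite("pics/w3c.png",r)
np.set_printoptions(precision=4,suppress=True)
m,e=fit([(W,[[-.06,0,.042],[.06,0,.042],[0,0,.044]],[[318,130],[315.7,226.5],[317,181]])],[.64,-.29,-.43]);print(m,e)
from scipy.spatial.transform import Rotation as R
M=R.from_quat(o["eef_rot"]).as_matrix();print("tool shift/.03",M.T@(np.r_[m[:2],.094]-o["tool_pos"])/.03,"yaw tool x",np.arctan2(M[1,0],M[0,0])-np.pi)
E
```

```text
[ 0.6392 -0.2908 -0.4528] [[ 0.0779 -0.2995]
 [ 0.0661  0.4637]
 [-0.1443 -0.086 ]]
tool shift/.03 [ 0.0663 -0.0848  6.9173] yaw tool x -0.42629281152103626
```

View pics/w3c.png

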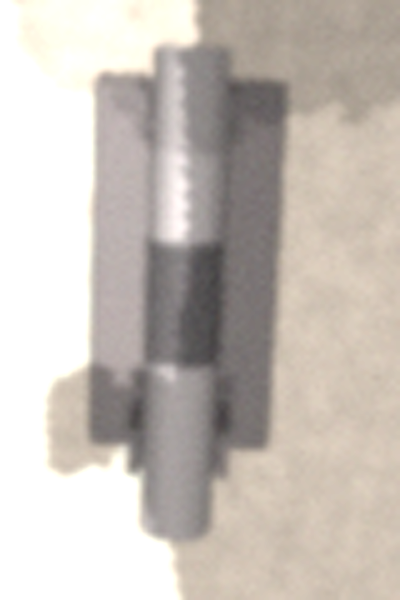

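Emit:
send_rows:
  targets:
    - [[0.07,-0.08,0.9],0.3]
    - [[0,0,1],0]
    - [[0,0,1],0]
    - [[0,0,1],0]
    - [[0,0,1],0]
    - [[0,0,1],0]
    - [[0,0,0.7],0]
    - [[0,0,0.3],0]

```text
t: 10.7
tool_pos: [0.6366, -0.2913, 0.0914]
eef_rot: [0.228, 0.974, 0.001, -0.003]
ft_force: [-0.9, 1.0, -0.1]
opening: 0.0469
grasp_force: 0.0
```

Emit:
send_rows:
  targets:
    - [[0,0,0],0]
    - [[0,0,0],0]
    - [[0,0,0],0]
    - [[0,0,0],0]
    - [[0,0,0],0]
    - [[0,0,0],0]
    - [[0,0,0],0]
    - [[0,0,0],0]
  claw: -1

```text
t: 11.5
tool_pos: [0.6389, -0.2931, 0.0961]
eef_rot: [0.228, 0.974, 0.0, 0.001]
ft_force: [0.6, 0.7, 5.2]
opening: 0.016
grasp_force: 59.0
```

Emit:
send_rows:
  targets:
    - [[0,0,-0.1],0]
    - [[0,0,-0.3],0]
    - [[0,0,-0.6],0]
    - [[0,0,-0.8],0]
    - [[0,0,-1],0]
    - [[0,0,-1],0]
    - [[0,0,-1],0]
    - [[0,0,-0.4],0]

```text
t: 12.3
tool_pos: [0.6391, -0.2947, 0.2562]
eef_rot: [0.229, 0.973, -0.001, 0.004]
ft_force: [0.6, -0.0, -1.6]
opening: 0.0156
grasp_force: 58.7
```

```bash
python3 - <<'E'
from h import *
import pickle
o=bot.get_obs();print(o["t"],o["tool_pos"],o["eef_rot"],o["opening"],o["ft_force"],o["grasp_force"])
c=bot.get_calibration("wrist");im=bot.camera("wrist")[:,:,::-1].copy()
pickle.dump((c,o),open("w4.pkl","wb"))
cv2.imwrite("pics/w4.png",np.clip(cv2.resize(im[150:350,220:420],(600,600),interpolation=cv2.INTER_CUBIC)*1.6,0,255))
E
```

```text
12.3 [ 0.63908218 -0.2947272   0.25623218] [ 0.22876702  0.97347395 -0.00097872  0.00362687] 0.01558610314543585 [ 0.57376341 -0.03087875 -1.60736606] 58.734607100486755[ WARN:0@0.713] global loadsave.cpp:1063 imwrite_ Unsupported depth image for selected encoder is fallbacked to CV_8U.
```

View pics/w4.png

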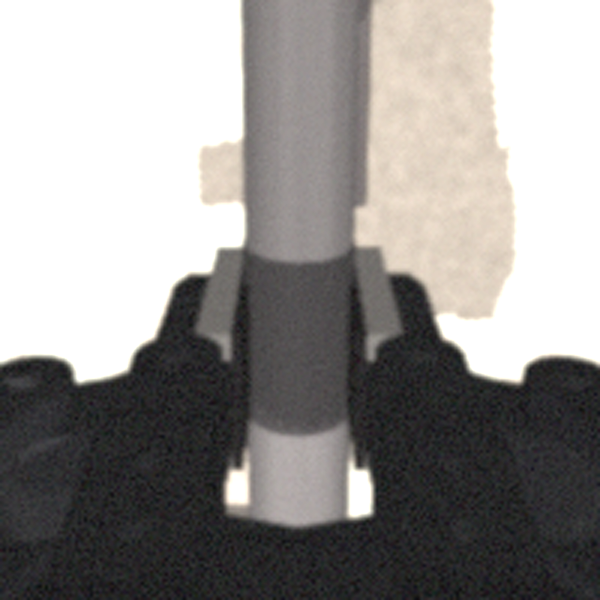

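The pin is gripped squarely on its band, with band edges at about (320,237) and (320,294). Now to work out where it sits in the hand.

```bash
python3 - <<'E'
from h import *
import pickle
from scipy.spatial.transform import Rotation as R
W,o=pickle.load(open("w4.pkl","rb"));np.set_printoptions(precision=4,suppress=True)
M=R.from_quat(o["eef_rot"]).as_matrix();t=o["tool_pos"]
T=np.linalg.inv(np.r_[np.c_[M,t],[[0,0,0,1]]])@W["cam_to_world"];print(T)
f=lambda q:np.array([proj(W,(M@np.array([[q[0]+s,0,q[1]-.009]]).T).T+t)[0,1] for s in(.015,-.015)])-[237.3,294.3]
r=least_squares(f,[0,.054]);print(r.x,r.fun)
for h in(.048,.051,.054,.057):
  for x in (0,): print(h,f([x,h])+[237.3,294.3])
m=np.load("pump.npy");g=world(m,[[-.03,-.06,.062]])[0];print(g,"tool yaw",np.arctan2(M[1,0],M[0,0])-np.pi,"target",m[2])
E
```

```text
[[-0.001  -0.9654 -0.2608  0.0658]
 [ 1.     -0.0006 -0.0014  0.0005]
 [ 0.0011 -0.2608  0.9654 -0.0704]
 [ 0.      0.      0.      1.    ]]
[0.0013 0.0569] [0. 0.]
0.048 [248.1075 308.135 ]
0.051 [245.2103 304.0712]
0.054 [242.4477 300.1851]
0.057 [239.8105 296.4653]
[0.5319 0.0971 0.062 ] tool yaw -0.46162424230807275 target 0.11681079847632996
```

Emit:
send_rows:
  targets:
    - [[0,0,0],-1]
    - [[0,0,0],-1]
    - [[0,0,0],-1]
    - [[0,0,0],-1]
    - [[0,0,0],-1]
    - [[0,0,0],-0.52]
    - [[0.1,0.5,0],0]
    - [[0.1,0.9,0],0]

```text
t: 13.15
tool_pos: [0.625, -0.2543, 0.2492]
eef_rot: [-0.055, 0.998, -0.0, -0.001]
ft_force: [-0.3, 0.5, -1.2]
opening: 0.0161
grasp_force: 58.8
```

Emit:
send_rows:
  targets:
    - [[0.15,1,0],0]
    - [[0.15,1,0],0]
    - [[0.15,1,0],0]
    - [[0.15,1,0],0]
    - [[0.15,1,0],0]
    - [[0.15,1,0],0]
    - [[0.15,1,0],0]
    - [[0.15,1,0],0]

```text
t: 13.95
tool_pos: [0.5612, -0.016, 0.25]
eef_rot: [-0.058, 0.998, 0.0, -0.001]
ft_force: [-0.5, 0.5, -1.9]
opening: 0.0161
grasp_force: 58.8
```

Emit:
send_rows:
  targets:
    - [[0.15,1,0],0]
    - [[0.15,1,0],0]
    - [[0.15,1,0],0]
    - [[0.13,0.7,0],0]
    - [[0,0.3,0],0]
    - [[0,0,0],0]
    - [[0,0,0],0]
    - [[0,0,0],0]

```text
t: 14.75
tool_pos: [0.5321, 0.097, 0.2506]
eef_rot: [-0.057, 0.998, -0.001, -0.0]
ft_force: [0.9, 0.1, -1.7]
opening: 0.0157
grasp_force: 58.8
```

```bash
cat > chk.py <<'E'
from h import *
from scipy.spatial.transform import Rotation as R
np.set_printoptions(precision=4,suppress=True)
o=bot.get_obs();M=R.from_quat(o["eef_rot"]).as_matrix();m=np.load("pump.npy")
pin=o["tool_pos"]+M@[.0013,0,.0569]
d=world(m,[[-.03,-.06,.062]])[0]-pin
print(o["t"],o["tool_pos"],o["ft_force"],o["opening"],"pin",pin,"units",M.T@d/.03,"yaw err",m[2]-(np.arctan2(M[1,0],M[0,0])%(2*np.pi)-np.pi),"tilt",M[2])
E
python3 chk.py
```

```text
14.75 [0.5321 0.097  0.2506] [ 0.8958  0.0904 -1.7042] 0.015672354492433663 pin [0.5308 0.0968 0.1937] units [-0.0384  0.0108  4.3884] yaw err 0.002871126316772374 tilt [ 0.0004 -0.0011 -1.    ]
```

Emit:
send_rows:
  targets:
    - [[-0.04,0.01,0.4],0]
    - [[0,0,0.7],0]
    - [[0,0,0.7],0]
    - [[0,0,0.6],0]
    - [[0,0,0.5],0]
    - [[0,0,0.3],0]
    - [[0,0,0.1],0]
    - [[0,0,0],0]

```text
t: 15.55
tool_pos: [0.533, 0.0994, 0.1515]
eef_rot: [-0.058, 0.998, 0.0, -0.0]
ft_force: [0.6, 0.2, -1.1]
opening: 0.0158
grasp_force: 58.7
```

Emit:
send_rows:
  targets:
    - [[0,0,0.1],0]
    - [[0,0,0.1],0]
    - [[0,0,0.1],0]
    - [[0,0,0.1],0]
    - [[0,0,0.1],0]
    - [[0,0,0],0]
    - [[0,0,0],0]
    - [[0,0,0],0]

```text
t: 16.35
tool_pos: [0.533, 0.0996, 0.1369]
eef_rot: [-0.059, 0.998, 0.0, 0.0]
ft_force: [0.6, 0.0, -1.7]
opening: 0.0161
grasp_force: 58.7
```

```bash
python3 chk.py
```

```text
16.35 [0.533  0.0996 0.1369] [ 0.5523  0.0408 -1.6881] 0.01608691620652679 pin [0.5317 0.0994 0.08  ] units [ 0.0045 -0.0777  0.5986] yaw err -0.00047010336354443016 tilt [-0.0002  0.0001 -1.    ]
```

Emit:
send_rows:
  targets:
    - [[0,-0.07,0.05],0]
    - [[0,0,0.05],0]
    - [[0,0,0.05],0]
    - [[0,0,0.05],0]
    - [[0,0,0.05],0]
    - [[0,0,0],0]
    - [[0,0,0],0]
    - [[0,0,0],0]

```text
t: 17.15
tool_pos: [0.5338, 0.0975, 0.1299]
eef_rot: [-0.059, 0.998, 0.0, 0.001]
ft_force: [-0.5, -1.7, 5.3]
opening: 0.0165
grasp_force: 59.1
```

```bash
python3 chk.py
```

```text
17.15 [0.5338 0.0975 0.1299] [-0.5318 -1.6704  5.2783] 0.016451586041394503 pin [0.5326 0.0974 0.073 ] units [ 0.0254 -0.0059  0.3681] yaw err -0.0004504125963902955 tilt [-0.0014 -0.0001 -1.    ]
```

Pin is at the lips with 5 N on it and well centred. Pressing on.

Emit:
send_rows:
  targets:
    - [[0,0,0.06],0]
    - [[0,0,0.06],0]
    - [[0,0,0.06],0]
    - [[0,0,0.06],0]
    - [[0,0,0.06],0]
    - [[0,0,0.06],0]
    - [[0,0,0],0]
    - [[0,0,0],0]

```text
t: 17.95
tool_pos: [0.5324, 0.0971, 0.118]
eef_rot: [-0.059, 0.998, -0.0, -0.001]
ft_force: [-0.9, -1.4, 2.3]
opening: 0.0164
grasp_force: 59.2
```

```bash
python3 chk.py
```

```text
17.95 [0.5324 0.0971 0.118 ] [-0.9046 -1.4393  2.2926] 0.016435265505773462 pin [0.531  0.0969 0.0611] units [-0.0312  0.0035 -0.0293] yaw err -0.00029010067265440587 tilt [ 0.0021 -0.0005 -1.    ]
```

Emit:
send_rows:
  targets:
    - [[0,0,0.04],0]
    - [[0,0,0.04],0]
    - [[0,0,0.03],0]
    - [[0,0,0.03],0]
    - [[0,0,0],0]
    - [[0,0,0],0]
    - [[0,0,0],0]
    - [[0,0,0],0]

```text
t: 18.75
tool_pos: [0.5325, 0.0972, 0.1177]
eef_rot: [-0.058, 0.998, -0.001, -0.001]
ft_force: [-9.6, -3.3, 26.5]
opening: 0.0161
grasp_force: 61.6
```

Hard bottom, so it's home. Easing the load, opening and withdrawing.

Emit:
send_rows:
  targets:
    - [[0,0,-0.06],0]
    - [[0,0,-0.06],0]
    - [[0,0,0],0]
    - [[0,0,0],0]
    - [[0,0,0],0]
    - [[0,0,0],0]
    - [[0,0,0],0]
    - [[0,0,0],0]

```text
t: 19.55
tool_pos: [0.5327, 0.0974, 0.118]
eef_rot: [-0.059, 0.998, -0.0, -0.001]
ft_force: [-3.0, -0.9, 5.8]
opening: 0.0162
grasp_force: 59.2
```

Emit:
send_rows:
  targets:
    - [[0,0,0],0]
    - [[0,0,0],0]
    - [[0,0,0],0]
    - [[0,0,0],0]
    - [[0,0,0],0]
    - [[0,0,0],0]
    - [[0,0,0],0]
    - [[0,0,0],0]
  claw: 0

```text
t: 20.35
tool_pos: [0.5332, 0.0975, 0.1179]
eef_rot: [-0.059, 0.998, 0.0, 0.0]
ft_force: [-0.4, -0.1, 0.0]
opening: 0.0424
grasp_force: 0.0
```

Emit:
send_rows:
  targets:
    - [[0,0,-0.2],0]
    - [[0,0,-0.4],0]
    - [[0,0,-0.7],0]
    - [[0,0,-1],0]
    - [[0,0,-1],0]
    - [[0,0,-1],0]
    - [[0,0,-1],0]
    - [[0,0,-0.5],0]

```text
t: 21.15
tool_pos: [0.5346, 0.098, 0.2962]
eef_rot: [-0.059, 0.998, 0.0, 0.003]
ft_force: [-0.1, 0.6, 0.0]
opening: 0.0426
grasp_force: 0.0
```

Emit:
send_rows:
  targets:
    - [[1,0,0],0]
    - [[1,0,0],0]
    - [[1,0,0],0]
    - [[0,0,0],0]
    - [[0,0,0],0]
    - [[0,0,0],0]
    - [[0,0,0],0]
    - [[0,0,0],0]

```text
t: 21.95
tool_pos: [0.4446, 0.087, 0.292]
eef_rot: [-0.059, 0.998, 0.0, 0.0]
ft_force: [-0.2, 0.2, -0.3]
opening: 0.0426
grasp_force: 0.0
```

```bash
python3 - <<'E'
from h import *
o=bot.get_obs();print(o["t"],o["tool_pos"],o["ft_force"])
a=bot.camera("scene")[:,:,::-1];w=bot.camera("wrist")[:,:,::-1]
f=lambda i,s:np.clip(cv2.resize(i,s,interpolation=cv2.INTER_CUBIC)*1.4,0,255).astype(np.uint8)
d=bot.camera("side")[:,:,::-1]
top=np.hstack([f(a[165:300,290:470],(400,300)),f(d[130:250,290:450],(400,300))])
bot_=np.hstack([f(a[150:340,140:393],(400,300)),f(w,(400,300))])
cv2.imwrite("pics/fin.png",np.vstack([top,bot_]))
E
```

```text
21.95 [0.44457788 0.0870422  0.29195387] [-0.17677435  0.18198868 -0.3346109 ]
```

View pics/fin.png

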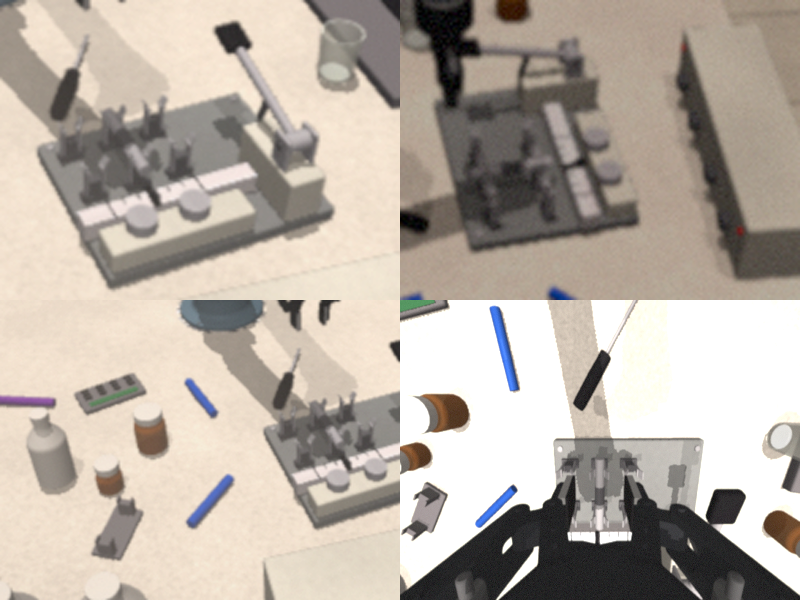

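The final views show the pin in the middle clips, in line with the pointer at the middle mark. The rest is empty, the lever is back up, and the jars, bottle and beaker are upright in place.

```bash
python3 -c "
from bench import bot
print(bot.sign_off())"
```

```text
the job is handed in; nothing more can be done
None
```

The job is handed in: I pressed the lever to its firm stop (12.8 N) and let it spring back, which left the pointer at the middle mark, then snapped the steel pin fully home in the middle clips (clip2), with the jars, bottle and beaker still standing.

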